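Select the open sample and start the sample changer

TASK

In the sample changer stand four sample cups, one of them without a cap. With the fingertips gently press right down the selector key directly in front of the open cup and let it come back up; then do the same with the wide start key at the right-hand end, and withdraw the hand well clear. Press no other selector key, do not touch the cups or the metal disc in the changer, and leave everything else standing where it is.

Things in the scene. Friction and masses are not known exactly. Their poses are not given: they have to be found in the camera images.
- changer: sample changer, fixed: grey slab 165 x 310 x 34 mm, white housing 50 mm high, 26 deep behind it. Origin: centre of the underside; own x to the rear (away from the robot), y left, z up. Five seats 6 mm deep at x +24, y +113, +55, -3, -61 (cups, any order), -127 mm (disc). Each has a spring key in front, nearer the robot, at x -48 mm and the same y: four selector keys, start key last.
- key1_top (a point): centre of the top face of selector key 1, counted from the left (+y) end: a grey square key 24 x 24 mm, its top 43 mm above the worktop and 9 mm above the slab
- key2_top (a point): centre of the top face of selector key 2, counted from the left (+y) end: a grey square key 24 x 24 mm, its top 43 mm above the worktop and 9 mm above the slab
- key3_top (a point): centre of the top face of selector key 3, counted from the left (+y) end: a grey square key 24 x 24 mm, its top 43 mm above the worktop and 9 mm above the slab
- key4_top (a point): centre of the top face of selector key 4, counted from the left (+y) end: a grey square key 24 x 24 mm, its top 43 mm above the worktop and 9 mm above the slab
- start_key_top (a point): centre of the top face of the start key, an oblong grey key 24 (x) x 44 (y) mm at the right-hand (-y) end of the row, its top 43 mm above the worktop and 9 mm above the slab
- key1 (a joint): downward travel of selector key 1, 0 = up, 0.005 m = right down; sprung: about 1.3 N starts it, 4.3 N holds it right down, and it rises by itself
- key2 (a joint): downward travel of selector key 2, 0 = up, 0.005 m = right down; sprung: about 1.3 N starts it, 4.3 N holds it right down, and it rises by itself
- key3 (a joint): downward travel of selector key 3, 0 = up, 0.005 m = right down; sprung: about 1.3 N starts it, 4.3 N holds it right down, and it rises by itself
- key4 (a joint): downward travel of selector key 4, 0 = up, 0.005 m = right down; sprung: about 1.3 N starts it, 4.3 N holds it right down, and it rises by itself
- start_key (a joint): downward travel of the start key, 0 = up, 0.005 m = right down; sprung like the selector keys
- open_cup: the white sample cup without a cap, brown sample showing, 39 mm across, 26 mm high, loose in one of the four cup seats, its top 54 mm above the worktop. Origin: centre of its underside
- capped_cup_a: a white sample cup with a dark cap, 39 mm across, 33 mm high, loose in one of the four cup seats, its top 61 mm above the worktop. Origin: centre of its underside
- capped_cup_b: a white sample cup with a dark cap, 39 mm across, 33 mm high, loose in one of the four cup seats, its top 61 mm above the worktop. Origin: centre of its underside
- capped_cup_c: a white sample cup with a dark cap, 39 mm across, 33 mm high, loose in one of the four cup seats, its top 61 mm above the worktop. Origin: centre of its underside
- setting_disc: bare metal reference disc, 40 mm across, 12 mm high, loose in the seat behind the start key. Origin: centre of its underside
- brown_jar: a brown screw-cap jar 62 mm across, 95 mm high, standing to the right of the changer; a bystander. Origin: centre of its underside
- vial: a small capped vial 24 mm across, 59 mm high, standing beyond the left end of the changer; a bystander. Origin: centre of its underside
Not all that is in view belongs to the job. What is shaped like the open_cup but green is not meant.

How it is judged:
By the outcome, as a careful person would: the job done as asked, in the order asked, and still so for the second after the job is handed in, with the robot touching nothing.
It also fails if it takes over 38 s, if anything falls off the work surface, if the arm or the gripper's body presses on something with over 40 N, if the wrist force passes 120 N, or if a joint passes its speed limit or range.

ROBOT

A 6-joint arm with a two-finger parallel gripper is mounted at the origin on a cart in front of the work surface, level with it; the furniture and walls round the work are solid. World frame = base frame: x ahead of the robot, y to its left, z up, the work surface at z = 0. Lengths are in m, angles in degrees, forces in N, time in s.
With the tool pointing down it reaches from about 0.375 to 0.9 m from the base axis. Payload 3.1 kg.
Tool frame: the origin (TCP) lies on the centre line of the jaws, within the pads' length; the fingertips stand 25 mm ahead of it and the grasp point (between the pads) lies 6 mm ahead of it; z points along the fingers, y is the line along which they close (so a half turn about z gives the same grasp; the last joint's range is limited). The gripper opens to 87 mm and grips with 3 to 60 N. Pads are 19 mm wide; open, the fingers measure 117 mm over their backs; the gripper's body (75 mm by 190 mm) begins 51 mm behind the grasp point.
Start: joints at [54.173, 30.224, 82.088, -0, 67.689, -10.227], TCP at [0.27, 0.564, 0.248] pointing down, gripper open.
Joint ranges: [-176.69, 176.69], [-43.24, 126.21], [12.49, 139.97], [-82, 262], [0, 151.66], [-163.58, 163.58]. Speed limits (degrees/s): [159.86, 159.86, 180, 180, 180, 180].

INTERFACE

Orientations are given as a 3x3 rotation matrix whose columns are the frame's x, y, z axes.
In Python, from rig import * gives the robot as it stands.
- The arm moves only by the tool step_arm, never from a script. Its argument "steps" is a list of rows, each a list of 7 numbers: the shift along the tool's x, y, z normalised to -1 to 1, where 1 is 0.3 m, then the turn, a rotation vector about the tool's x, y, z normalised to -1 to 1, where 1 is 45 degrees, then the gripper's target within -1 to 1 (shut at 1, half-way at 0, fully open at -1). A call has 1 to 8 rows; each row is the pose to reach, as a shift and turn from the pose commanded when the call began, along the tool's axes at that moment; what a row does not reach only later rows make up. A row lasts 1/12 s, in which the tool goes at most 41.7 mm and 7.16 degrees, less where a joint would pass 70% of its speed; a pose out of reach is approached as far as the arm can. A call with a number of a shift or a turn outside -1 to 1 is refused whole. A call with a gripper value outside its range is refused whole. The fingers move at their own pace and stop on an object; the grip force is fixed at half the most. Time passes only in rows, so rows that repeat a pose let the fingers close. It gives the time, the measured TCP pose, the force, the opening and the grip force at its end, in the units of the state.
- read_state(): the state, without advancing time (a new reading comes with each control period).
- capture(name): name is "scene" or "top" or "wrist"; returns a dict with "image" (384x512x3 uint8, red, green, blue), "vertical_fov" (degrees; the focal length in pixels is half the picture's height over the tangent of half this angle, whatever the lens; pixels are square), "cx", "cy" (the principal point, pixels), "world_from_camera" (4x4, takes a point from camera to world coordinates); the wrist camera has in their place "T_tool_cam" (4x4, takes a point from camera to tool coordinates, whose origin is the TCP and whose axes are the flange's). Camera axes: x right, y down, z forward; pixel columns grow to the right and rows downward; lengths in m; the calibration is good to about 2 mm. A picture is of the moment at which its call begins: read the wrist's pose just before it. There is no depth.
- hand_in(): hands the job in; it is judged then, once.
The state is a dict: "time_s": time; "joint_positions": joint angles; "qvel": joint speeds; "tau": joint torques, N m; "position": TCP position; "tcp_rot": TCP orientation; "force": force on the tool from outside, world axes, zero at the start; "moment": the same for the moment, N m; "opening": opening from 0.0 (shut) to 1.0 (fully open); "grasp_force": force on a finger pad.
Only numpy, scipy, OpenCV 4.12 (cv2) and the standard library are available. Lean on these libraries where they do the work, as an engineer would, in place of code of your own. Each camera call takes 0.05 s, during which the arm holds its last target. There are 200 camera calls.

## Working session

There is one attempt and no reset: what is moved stays moved. The work goes in short steps, Python scripts to look and compute and a tool call to move; the robot and the scene stay as the last step left them, time stands still between calls to the robot, and variables do not carry over. Pictures are saved under pics/ and viewed, at most 10 in all, crops included, and the job is handed in when it is done.

Besides the shell and the picture viewer there is one more tool, called after "Call:" by a JSON object that holds its "api" and its "payload". step_arm: Moves the arm, as the interface text tells. Scaled input: -1 to 1 covers 0.3 m each way for a shift and 45 degrees each way for a turn. Its arguments: {"type":"object","properties":{"steps":{"type":"array"}},"required":["steps"]}

```bash
mkdir -p pics; cat > h.py <<'E'
from rig import *
import numpy as np, cv2
np.set_printoptions(precision=4,suppress=True)
def save(c,n): cv2.imwrite('pics/'+n,cv2.cvtColor(c['image'],cv2.COLOR_RGB2BGR))
E
python3 - <<'E'
from h import *
import pickle
s=read_state();print(s['time_s'],s['position'],s['tcp_rot'],s['force'],s['opening'])
d={n:capture(n) for n in('top','scene')}
pickle.dump(d,open('d.pkl','wb'))
for n in d: save(d[n],n+'.png');print(n,d[n]['vertical_fov'],d[n]['cx'],d[n]['cy'],d[n]['world_from_camera'])
E
```

```text
0.0 [0.2696 0.5631 0.2466] [[-0.9018  0.4321 -0.0013]
 [ 0.4321  0.9018 -0.0018]
 [ 0.0004 -0.0022 -1.    ]] [-0.3387 -1.1691  0.2745] 0.9975028604803885
top 57.786644082660246 253.6157785359046 193.56925258251027 [[-0.0164 -0.9873  0.158   0.4398]
 [-0.9999  0.0171  0.0027 -0.1761]
 [-0.0054 -0.1579 -0.9874  0.9233]
 [ 0.      0.      0.      1.    ]]
scene 44.22788426465773 249.39803397921054 188.92232071787697 [[-0.0687 -0.8914  0.448  -0.0094]
 [-0.9976  0.0559 -0.0418 -0.1443]
 [ 0.0122 -0.4498 -0.893   1.2017]
 [ 0.      0.      0.      1.    ]]
```

View pics/top.png

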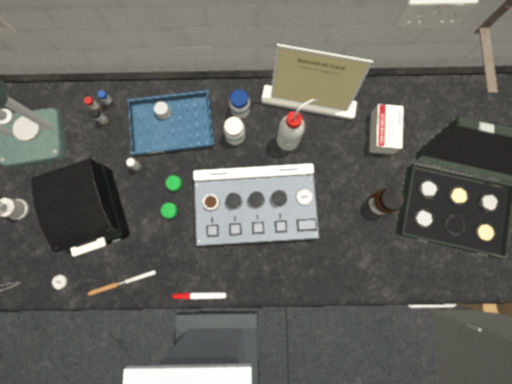

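View pics/scene.png

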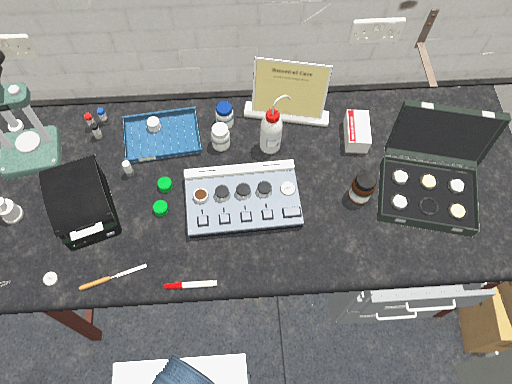

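Candidates in the top view: the brown-topped cup at (211,201), dark-topped cups at (234,200), (256,199) and (278,198), and green lids at (173,183) and (168,211). The brown one fits "open, brown sample", and it sits behind key 1. I'll confirm it in one enlarged crop and take the key pixels from there.

```bash
python3 - <<'E'
from h import *
im=cv2.imread('pics/top.png')[158:252,188:322]
cv2.imwrite('pics/crop.png',cv2.resize(im,None,fx=5.9,fy=5.9,interpolation=cv2.INTER_CUBIC))
E
```

```text
(no output)
```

View pics/crop.png

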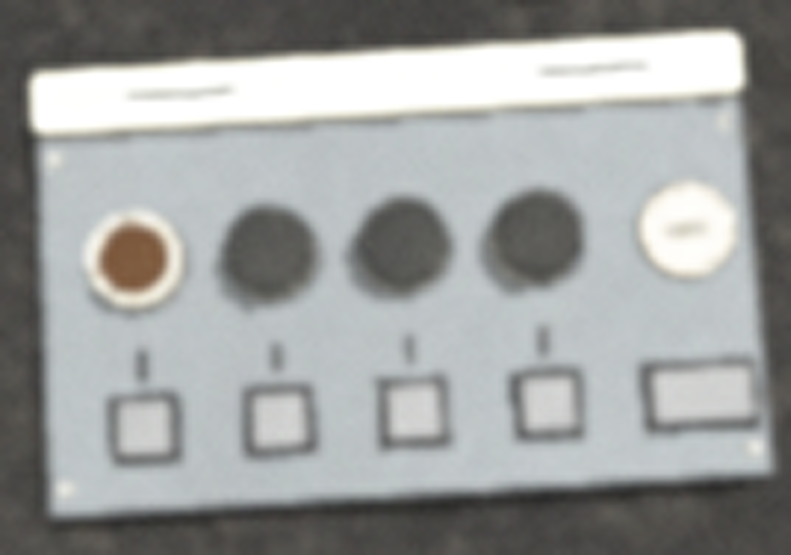

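The crop confirms it: brown sample with a white rim at crop (133,258), in the leftmost seat. The other three have dark caps, and the metal disc is at (688,229). So the target is key 1 at crop (145,428), then the start key at (701,394).

```bash
cat > loc.py <<'E'
from h import *
import pickle
d=pickle.load(open('d.pkl','rb'))['top']
def ray(c,p,z):
    f=192/np.tan(np.radians(c['vertical_fov']/2));T=c['world_from_camera']
    v=T[:3,:3]@[(p[0]-c['cx'])/f,(p[1]-c['cy'])/f,1];o=T[:3,3]
    return o+v*(z-o[2])/v[2]
pts=np.array([(145,428),(279,420),(414,411),(549,403),(701,394)])
px=(pts+.5)/5.9-.5+[188,158]
K=np.array([ray(d,p,.043) for p in px])
m=np.array([[-.048,y] for y in(.113,.055,-.003,-.061,-.127)])
# rigid fit
a=m-m.mean(0);b=K[:,:2]-K[:,:2].mean(0);U,S,V=np.linalg.svd(a.T@b);R=(U@V).T
if np.linalg.det(R)<0: V[1]*=-1;R=(U@V).T
F=(R@a.T).T+K[:,:2].mean(0)
E
python3 - <<'E'
from loc import *
print(K);print(F);yaw=np.degrees(np.arctan2(R[1,0],R[0,0]));print(yaw)
s=read_state();A=s['tcp_rot']
print('tool y yaw',np.degrees(np.arctan2(A[1,1],A[0,1])),'want',90+yaw)
for k in(F[0],F[4]): print(A.T@(np.r_[k,.12]-s['position'])/.3)
E
```

```text
[[ 0.4891 -0.0676  0.043 ]
 [ 0.4915 -0.1249  0.043 ]
 [ 0.4944 -0.1827  0.043 ]
 [ 0.4969 -0.2405  0.043 ]
 [ 0.4996 -0.3056  0.043 ]]
[[ 0.4891 -0.0668]
 [ 0.4916 -0.1247]
 [ 0.4942 -0.1827]
 [ 0.4968 -0.2406]
 [ 0.4997 -0.3065]]
2.5482096895394584
tool y yaw 64.40070572450149 want 92.54820968953946
[-1.567  -1.5768  0.4247]
[-1.9444 -2.2822  0.4259]
```

Call:
{"api": "step_arm", "payload": {"steps": [[-0.78,-0.78,0,0,0,-0.62,1],[-0.78,-0.78,0,0,0,-0.62,1],[-0.78,-0.78,0,0,0,-0.62,1],[-0.78,-0.78,0,0,0,-0.62,1],[-0.78,-0.78,0,0,0,-0.62,1],[-0.78,-0.78,0,0,0,-0.62,1],[-0.78,-0.78,0,0,0,-0.62,1],[-0.78,-0.78,0,0,0,-0.62,1]]}}

```text
time_s: 0.77
position: [0.3787, 0.253, 0.2474]
tcp_rot: [[-0.999, -0.041, -0.0], [-0.041, 0.999, -0.0], [0.0, -0.0, -1.0]]
force: [0.7, -0.1, -0.5]
opening: 0.483
grasp_force: 0.0
```

```bash
cat > go.py <<'E'
from loc import *
import sys
i=int(sys.argv[1]);z=float(sys.argv[2])
s=read_state();A=s['tcp_rot']
print(s['time_s'],s['position'],'yaw',np.degrees(np.arctan2(A[1,1],A[0,1])),'tilt',A[:,2],'F',s['force'],s['opening'])
print('shift',A.T@(np.r_[F[i],z]-s['position'])/.3)
E
python3 go.py 0 .12
```

```text
0.7667 [0.3787 0.253  0.2474] yaw 92.33597103875749 tilt [-0.0004 -0.0002 -1.    ] F [ 0.7435 -0.0649 -0.473 ] 0.48309055681871166
shift [-0.3244 -1.0799  0.4247]
```

Call:
{"api": "step_arm", "payload": {"steps": [[-0.32,-1.0,0.3,0,0,0,1],[-0.32,-1.0,0.3,0,0,0,1],[-0.32,-1.0,0.3,0,0,0,1],[-0.32,-1.0,0.3,0,0,0,1],[-0.32,-1.0,0.3,0,0,0,1],[-0.32,-1.0,0.3,0,0,0,1],[-0.32,-1.0,0.3,0,0,0,1],[-0.32,-1.0,0.3,0,0,0,1]]}}

```text
time_s: 1.43
position: [0.4872, -0.0437, 0.1566]
tcp_rot: [[-0.999, -0.039, -0.0], [-0.039, 0.999, -0.0], [0.0, -0.0, -1.0]]
force: [0.5, 0.9, 0.6]
opening: 0.007
grasp_force: 0.0
```

```bash
python3 go.py 0 .09; python3 -c "
from h import *
c=capture('wrist');save(c,'w1.png')
import pickle;pickle.dump((c,read_state()),open('w.pkl','wb'));print(c['T_tool_cam'],c['vertical_fov'],c['cx'],c['cy'])"
```

```text
1.4333 [ 0.4872 -0.0437  0.1566] yaw 92.23265618041071 tilt [-0.0002 -0.0001 -1.    ] F [0.4909 0.896  0.6187] 0.007451938643235991
shift [-0.0032 -0.0771  0.2222]
[[ 0.0006 -0.9617 -0.2743  0.0755]
 [ 1.      0.0007 -0.      0.0007]
 [ 0.0002 -0.2743  0.9617 -0.1378]
 [ 0.      0.      0.      1.    ]] 63.80913651276608 251.14413122138043 187.68993580073453
```

View pics/w1.png

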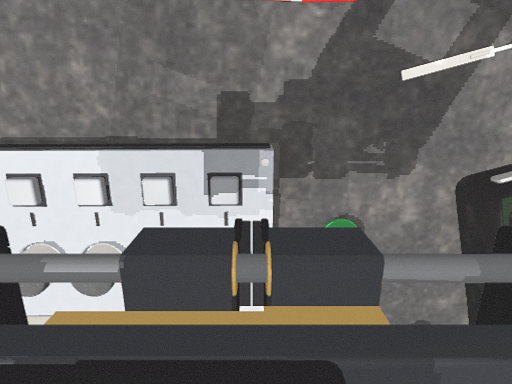

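The wrist view shows key 1 at (225,190), key 2 at (158,190), key 3 at (92,190) and key 4 at (25,190), with the shut fingertips at about column 251. I'll cross-check key 1 from here.

```bash
python3 - <<'E'
from loc import *
c,s=pickle.load(open('w.pkl','rb'))
T=np.eye(4);T[:3,:3]=s['tcp_rot'];T[:3,3]=s['position']
c['world_from_camera']=T@c['T_tool_cam']
for p in((225,190),(158,190),(92,190),(25,190)): print(ray(c,p,.043))
E
```

```text
[ 0.4901 -0.0712  0.043 ]
[ 0.4922 -0.1279  0.043 ]
[ 0.4944 -0.184   0.043 ]
[ 0.4966 -0.2409  0.043 ]
```

Call:
{"api": "step_arm", "payload": {"steps": [[-0.005,-0.082,0.1,0,0,0,1],[-0.005,-0.082,0.2,0,0,0,1],[-0.005,-0.082,0.26,0,0,0,1],[-0.005,-0.082,0.26,0,0,0,1],[-0.005,-0.082,0.26,0,0,0,1]]}}

```text
time_s: 1.9
position: [0.4884, -0.0652, 0.0788]
tcp_rot: [[-0.999, -0.04, -0.003], [-0.04, 0.999, 0.001], [0.003, 0.001, -1.0]]
force: [0.3, 0.3, -0.4]
opening: 0.004
grasp_force: 0.0
```

```bash
python3 go.py 0 .063
```

```text
1.9 [ 0.4884 -0.0652  0.0788] yaw 92.29246192241513 tilt [-0.0028  0.0011 -1.    ] F [ 0.2569  0.3055 -0.4276] 0.003922612784326096
shift [-0.0022 -0.0053  0.0526]
```

Call:
{"api": "step_arm", "payload": {"steps": [[-0.003,-0.007,0.02,0,0,0,1],[-0.003,-0.007,0.03,0,0,0,1],[-0.003,-0.007,0.036,0,0,0,1],[-0.003,-0.007,0.04,0,0,0,1],[-0.003,-0.007,0.044,0,0,0,1],[-0.003,-0.007,0.048,0,0,0,1],[-0.003,-0.007,0.048,0,0,0,1],[-0.003,-0.007,0.048,0,0,0,1]]}}

```text
time_s: 2.57
position: [0.4907, -0.0676, 0.0655]
tcp_rot: [[-0.999, -0.04, 0.001], [-0.04, 0.999, -0.0], [-0.001, -0.0, -1.0]]
force: [1.9, 1.4, 2.8]
opening: 0.006
grasp_force: 1.4
```

Call:
{"api": "step_arm", "payload": {"steps": [[0,0,0.004,0,0,0,1],[0,0,0.007,0,0,0,1],[0,0,0.01,0,0,0,1],[0,0,0.01,0,0,0,1],[0,0,0.01,0,0,0,1]]}}

```text
time_s: 2.98
position: [0.4907, -0.0676, 0.0632]
tcp_rot: [[-0.999, -0.04, 0.002], [-0.04, 0.999, -0.0], [-0.002, -0.0, -1.0]]
force: [-0.6, 2.6, 12.4]
opening: 0.003
grasp_force: 6.2
```

12.4 N at 5 mm of travel is well above the 4.3 N hold-down force, so the key is right down. Lift off and go to the start key.

Call:
{"api": "step_arm", "payload": {"steps": [[0,0,-0.02,0,0,0,1],[0,0,-0.1,0,0,0,1],[0,0,-0.2,0,0,0,1],[0,0,-0.2,0,0,0,1],[0,0,-0.2,0,0,0,1]]}}

```text
time_s: 3.4
position: [0.4907, -0.0681, 0.1232]
tcp_rot: [[-0.999, -0.04, 0.002], [-0.04, 0.999, -0.001], [-0.002, -0.001, -1.0]]
force: [-0.3, -0.7, -0.3]
opening: 0.003
grasp_force: 0.0
```

```bash
python3 go.py 4 .09; python3 -c "
from h import *
save(capture('wrist'),'w2.png')"
```

```text
3.4 [ 0.4907 -0.0681  0.1232] yaw 92.31263323036444 tilt [ 0.0023 -0.0013 -1.    ] F [-0.3123 -0.6753 -0.2613] 0.0034725517756489803
shift [ 0.0023 -0.7953  0.1118]
```

View pics/w2.png

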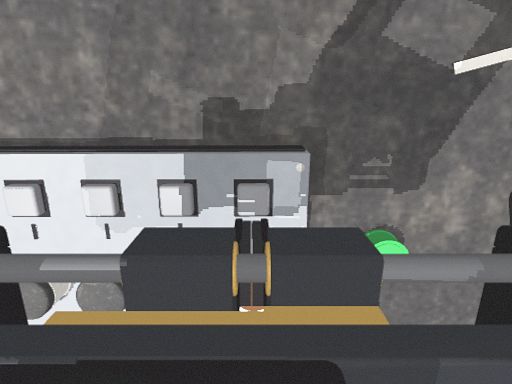

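Key 1 at (253,198) is back up and lies in line with the fingers, level with its neighbours. Next the start key.

Call:
{"api": "step_arm", "payload": {"steps": [[0.002,-0.795,0,0,0,0,1],[0.002,-0.795,0,0,0,0,1],[0.002,-0.795,0,0,0,0,1],[0.002,-0.795,0,0,0,0,1],[0.002,-0.795,0,0,0,0,1],[0.002,-0.795,0.05,0,0,0,1],[0.002,-0.795,0.14,0,0,0,1],[0.002,-0.795,0.14,0,0,0,1]]}}

```text
time_s: 4.12
position: [0.4958, -0.3059, 0.0747]
tcp_rot: [[-0.999, -0.036, -0.008], [-0.037, 0.999, 0.007], [0.007, 0.007, -1.0]]
force: [0.2, 1.5, -1.3]
opening: 0.005
grasp_force: 0.0
```

```bash
python3 go.py 4 .063; python3 -c "
from h import *
save(capture('wrist'),'w3.png')"
```

```text
4.1167 [ 0.4958 -0.3059  0.0747] yaw 92.08909555913314 tilt [-0.0077  0.0069 -0.9999] F [ 0.2352  1.467  -1.2603] 0.004892258086286201
shift [-0.0133 -0.0029  0.0389]
```

View pics/w3.png

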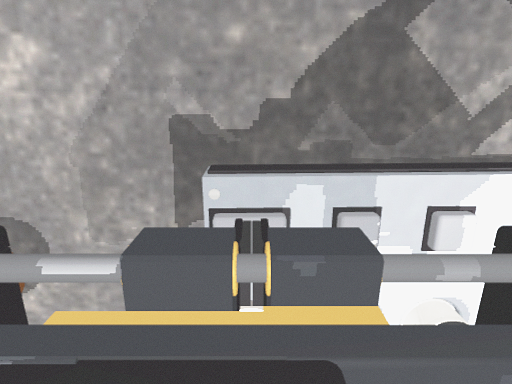

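The start key is under the fingers, with its visible edge centred near (250,215). Press slowly.

Call:
{"api": "step_arm", "payload": {"steps": [[0,0,0,0,0,0,1],[0,0,0.01,0,0,0,1],[0,0,0.02,0,0,0,1],[0,0,0.03,0,0,0,1],[0,0,0.037,0,0,0,1],[0,0,0.042,0,0,0,1],[0,0,0.046,0,0,0,1],[0,0,0.046,0,0,0,1]]}}

```text
time_s: 4.83
position: [0.4994, -0.3056, 0.0665]
tcp_rot: [[-0.999, -0.04, 0.0], [-0.04, 0.999, 0.0], [-0.0, 0.0, -1.0]]
force: [0.5, 1.5, 2.5]
opening: 0.003
grasp_force: 1.0
```

Call:
{"api": "step_arm", "payload": {"steps": [[0,0,0.004,0,0,0,1],[0,0,0.008,0,0,0,1],[0,0,0.012,0,0,0,1],[0,0,0.013,0,0,0,1],[0,0,0.013,0,0,0,1]]}}

```text
time_s: 5.25
position: [0.4994, -0.3057, 0.0634]
tcp_rot: [[-0.999, -0.04, 0.0], [-0.04, 0.999, 0.0], [-0.001, 0.0, -1.0]]
force: [-0.6, 3.3, 8.6]
opening: 0.002
grasp_force: 4.2
```

Call:
{"api": "step_arm", "payload": {"steps": [[0,0,0.002,0,0,0,1],[0,0,0.002,0,0,0,1],[0,0,-0.02,0,0,0,1],[0,0,-0.12,0,0,0,1],[0,0,-0.25,0,0,0,1],[0,0,-0.38,0,0,0,1],[0,0,-0.5,0,0,0,1],[0,0,-0.6,0,0,0,1]]}}

```text
time_s: 5.92
position: [0.4993, -0.3069, 0.2451]
tcp_rot: [[-0.999, -0.04, 0.001], [-0.04, 0.999, -0.003], [-0.001, -0.003, -1.0]]
force: [0.7, -0.5, -0.3]
opening: 0.004
grasp_force: 0.0
```

Call:
{"api": "step_arm", "payload": {"steps": [[0.2,0,-0.1,0,0,0,1],[0.2,0,-0.1,0,0,0,1],[0.2,0,-0.1,0,0,0,1],[0.2,0,-0.1,0,0,0,1]]}}

```text
time_s: 6.25
position: [0.4385, -0.309, 0.2733]
tcp_rot: [[-0.999, -0.038, 0.001], [-0.038, 0.999, -0.002], [-0.001, -0.002, -1.0]]
force: [1.0, -0.4, -0.6]
opening: 0.007
grasp_force: 0.0
```

```bash
python3 -c "
from h import *
s=read_state();print(s['time_s'],s['position'],s['force'])
save(capture('scene'),'end.png')"
```

```text
6.25 [ 0.4385 -0.309   0.2733] [ 0.9964 -0.4368 -0.5956]
```

View pics/end.png

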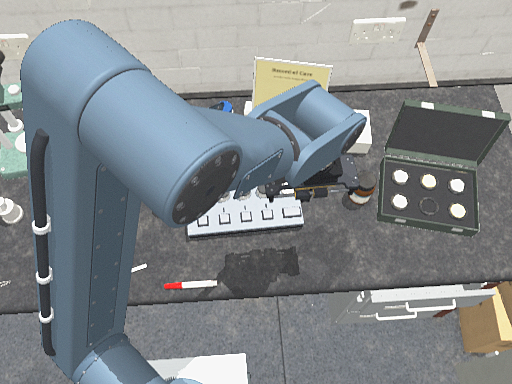

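The hand is clear above the changer, the keys in the row (203–291, about 215) are up, and the jar still stands at (362,190).

```bash
python3 -c "
from rig import *
print(hand_in())"
```

```text
the job is handed in; nothing more can be done
None
```

I pressed key 1 (in front of the open cup) right down, then the start key. Key 1 was seen back up, the start key looked up in the last picture, the hand is well clear, and the job is handed in at about 6 s.

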